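# Put the bench supplies back on their two stands

### The arm

A 6-joint arm with a two-finger parallel gripper is mounted at the origin on the work surface. World frame = base frame: x ahead of the robot, y to its left, z up, the work surface at z = 0. Lengths are in m, angles in degrees, forces in N, time in s.
With the tool pointing down it reaches from about 0.375 to 0.9 m from the base axis. Payload 3.1 kg.
Tool frame: the origin (TCP) lies at the very end of the fingers, on their centre line; the grasp point (between the pads) lies behind it (bot.grip_depth is the z of the grasp point in the tool frame, in m); z points along the fingers, y is the direction in which the jaws open and shut (so a half turn about z gives the same grasp; the last joint's range is limited). The gripper opens to 87 mm and grips with 3 to 60 N. Pads are 19 mm wide; open, the fingers measure 117 mm over their backs; the gripper's body (75 mm by 190 mm) begins 51 mm behind the grasp point.
Start: joints at [-10.227, 30.224, 82.088, -0, 67.689, -10.227], TCP at [0.625, 0, 0.223] pointing down, gripper open.
Joint ranges: [-176.69, 176.69], [-43.24, 126.21], [12.49, 139.97], [-82, 262], [0, 151.66], [-163.58, 163.58]. Speed limits (degrees/s): [159.86, 159.86, 180, 180, 180, 180].

### API

Orientations are given as a 3x3 rotation matrix whose columns are the frame's x, y, z axes.
In Python, from rig import bot, vision gives the robot as it stands. The module is installed in compiled form; this text tells all that it offers.
- The arm moves only by the shell command python3 -m jog 'ROWS'. ROWS is JSON, a list of rows, each a list of 3 entries, a list of its own where there are three numbers: the shift along the tool's x, y, z in mm, then the turn, a rotation vector about the tool's x, y, z in degrees, then the closure, from 0 (fully open) to 1 (shut). In form: [[[dx, dy, dz], [wx, wy, wz], fingers], ...]. A call has 1 to 12 rows; each row is the pose to reach, as a shift and turn from the pose commanded when the call began, along the tool's axes at that moment; what a row does not reach only later rows make up. A row lasts 1/12 s, in which the tool goes at most 41.7 mm and 7.16 degrees, less where a joint would pass 70% of its speed; a pose out of reach is approached as far as the arm can. A call with a gripper value outside its range is refused whole. The fingers move at their own pace and stop on an object; the grip force is fixed at half the most. Time passes only in rows, so rows that repeat a pose let the fingers close. It gives the time, the measured TCP pose, the force and the opening at its end, in the units of the state.
- bot.read_state(): the state, without advancing time (a new reading comes with each control period).
- vision.capture(name): name is "scene" or "side" or "wrist"; returns the picture (384x512x3 uint8, red, green, blue); there is no depth.
- vision.camera_info(name): a dict with "intrinsics" (3x3 intrinsics, pixels), "camera_from_world" (4x4, takes a point from world to camera coordinates); the wrist camera has in their place "mount" (4x4, takes a point from camera to tool coordinates, whose origin is the TCP and whose axes are the flange's). Camera axes: x right, y up, looking along -z (the intrinsics and any distortion apply to the point x, -y, -z); pixel columns grow to the right and rows downward; lengths in m; the calibration is good to about 2 mm. A picture is of the moment at which its call begins: read the wrist's pose just before it. camera_info takes no time and is no camera call.
- bot.hand_in(): hands the job in, once; it reports no verdict.
The state is a dict: "time_s": time; "joint_positions": joint angles; "qvel": joint speeds; "tau": joint torques, N m; "position": TCP position; "tcp_rot": TCP orientation; "force": force on the tool from outside, world axes, zero at the start; "moment": the same for the moment, N m; "opening": opening from 0.0 (shut) to 1.0 (fully open).
Only numpy, scipy, OpenCV 4.12 (cv2) and the standard library are available. Lean on these libraries where they do the work, as an engineer would, in place of code of your own. Each camera call takes 0.05 s, during which the arm holds its last target. There are 200 camera calls.

### The job

Put the supplies back on their stands. On the blue stand build one stack, centred: the grey steel tin at the bottom, the yellow tin on it, and the red zip-tie canister on top. On the green stand set the black drip cup in the middle and stand the white oil bottle inside it; keep everything upright, leave all of it standing by itself, and do not disturb the level, the pliers or the ratchet lying around.

Things in the scene. Friction and masses are not known exactly. Their poses are not given: they have to be found in the camera images.
- blue_stand: Blue plastic disc fixed to the bench, 110 mm diameter, 12 mm high, flat top. Origin: centre of its underside at bench height; top 12 mm above it. It swaps places with the green stand between starts.
- green_stand: Green plastic disc fixed to the bench, 110 mm diameter, 12 mm high, flat top. Origin: centre of its underside at bench height; top 12 mm above it.
- grey_tin: Closed round steel-grey washer tin, 66 mm diameter, 40 mm high, flat top, about 200 g. Origin: centre of its underside; z up its axis, yaw has no meaning. Loose, starts upright on the bench.
- yellow_tin: Closed round yellow plastic tin with a thin black line, 58 mm diameter, 36 mm high, flat top, about 120 g. Origin: centre of its underside; z up its axis, yaw has no meaning. Loose, starts upright on the bench.
- red_canister: Closed round red zip-tie canister with a pale label, 46 mm diameter, 80 mm high, flat top, about 110 g. Origin: centre of its underside; z up its axis, yaw has no meaning. Loose, starts upright on the bench.
- black_cup: Open round black plastic drip cup, straight sides, 64 mm outside diameter, 54 mm inside diameter, 30 mm high, floor 5 mm thick, about 80 g. Origin: centre of its underside; z up its axis, yaw has no meaning. Loose, starts upright on the bench.
- white_bottle: White plastic oil bottle, body 36 mm diameter and 68 mm high, with an orange spout of 16 mm diameter on top up to 85 mm; about 110 g. It fits inside the black cup with 9 mm to spare all round. Origin: centre of its underside; z up its axis, yaw has no meaning. Loose, starts upright on the bench.
- level: Bystander: orange spirit level, 24 mm wide (x), 230 mm long (its y), 42 mm high, loose on the bench beyond the stands (a black vise, 110 mm high, is fixed farther out at the right, clear of the work). Origin: centre of its underside. Not to be moved.
- pliers: Bystander: needle-nose pliers with blue handles, lying flat along their x, jaws to +x, about 185 mm long, handles spread up to 55 mm, 14 mm high, loose at the left. Origin: at bench height, near the pivot. Not to be moved.
- ratchet: Bystander: chrome ratchet handle lying along its x, head to +x, about 176 mm long, 32 mm wide at the head, 23 mm high, loose at the right. Origin: at bench height, middle of its length. Not to be moved.
Mind the look-alikes: they are no part of the job. Of the things shaped like the red_canister, the red one is meant.

How it is judged:
By the outcome, as a careful person would: the job done as asked, in the order asked, and still so for the second after the job is handed in, with the robot touching nothing.
It also fails if it takes over 141 s, if anything falls off the work surface, if the arm or the gripper's body presses on something with over 40 N, if the wrist force passes 120 N, or if a joint passes its speed limit or range.

## Working session

There is one attempt and no reset: what is moved stays moved. The work goes in short steps, Python scripts to look and compute and a shell command to move; the robot and the scene stay as the last step left them, time stands still between calls to the robot, and variables do not carry over. Pictures are saved under pics/ and viewed, about 12 in all and at most 16, crops included, and the job is handed in when it is done.

```bash
mkdir -p pics; python3 - <<'E'
from rig import bot, vision
import cv2, numpy as np
s=bot.read_state(); print(s['time_s'],s['position'],np.round(s['tcp_rot'],3),s['opening'],bot.grip_depth)
for n in ['scene','side','wrist']:
    im=vision.capture(n); cv2.imwrite(f'pics/{n}0.png',im[:,:,::-1])
    i=vision.camera_info(n); print(n,{k:np.round(v,4).tolist() if not isinstance(v,str) else v for k,v in i.items()})
E
```

```text
0.0 [6.24267651e-01 1.57973760e-04 2.21561535e-01] [[-0.     1.    -0.002]
 [ 1.     0.     0.   ]
 [ 0.    -0.002 -1.   ]] 1.0023131720119098 -0.0187
scene {'intrinsics': [[495.8462, 0.0, 250.4185], [0.0, 495.8462, 196.3956], [0.0, 0.0, 1.0]], 'camera_from_world': [[-0.4769, 0.8788, -0.0151, 0.2913], [-0.5975, -0.3115, 0.7389, 0.3301], [0.6446, 0.3614, 0.6737, -1.7567], [0.0, 0.0, 0.0, 1.0]]}
side {'intrinsics': [[427.0801, 0.0, 255.949], [0.0, 427.0801, 191.9601], [0.0, 0.0, 1.0]], 'camera_from_world': [[-0.9348, -0.3547, -0.0204, 0.5504], [0.2152, -0.6111, 0.7618, -0.1531], [-0.2826, 0.7077, 0.6475, -1.1883], [0.0, 0.0, 0.0, 1.0]]}
wrist {'intrinsics': [[265.8284, 0.0, 258.0236], [0.0, 265.8284, 193.073], [0.0, 0.0, 1.0]], 'mount': [[0.0009, 0.9628, 0.2702, 0.0747], [1.0, -0.0009, 0.0, 0.0001], [0.0003, 0.2702, -0.9628, -0.1628], [0.0, 0.0, 0.0, 1.0]]}
```

View pics/scene0.png

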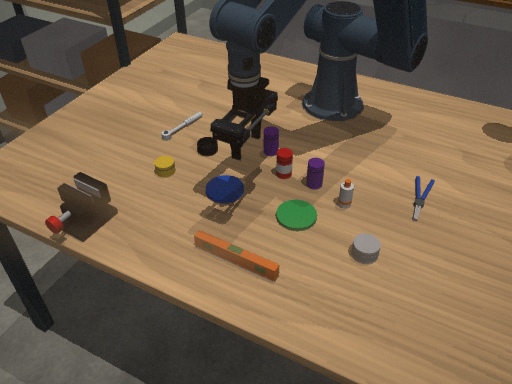

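View pics/side0.png

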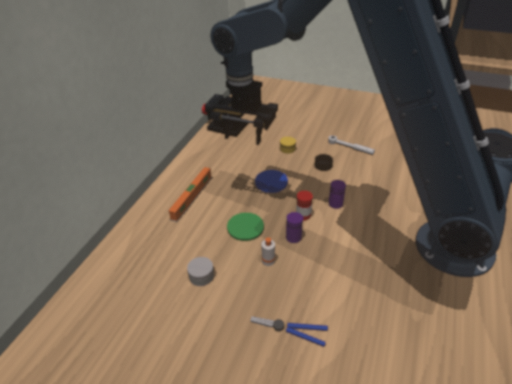

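Scene view: yellow tin (165,166), black cup (207,146), red canister (285,163) between two purple look-alikes (271,141) and (315,173), bottle (346,193), grey tin (366,249), blue stand (225,189), green stand (296,215). The side view shows the same layout.

```bash
cat > h.py <<'E'
from rig import bot, vision
import cv2, numpy as np
def cam(n,st=None):
    i=vision.camera_info(n); K=np.array(i['intrinsics'])
    if n=='wrist':
        st=st or bot.read_state(); T=np.eye(4);T[:3,:3]=st['tcp_rot'];T[:3,3]=st['position']
        W=T@np.array(i['mount'])
    else: W=np.linalg.inv(np.array(i['camera_from_world']))
    return K,W
def ray(K,W,u,v):
    d=np.linalg.inv(K)@[u,v,1]; return W[:3,3],W[:3,:3]@[d[0],-d[1],-d[2]]
def onz(K,W,u,v,z):
    o,d=ray(K,W,u,v); return o+d*(z-o[2])/d[2]
def proj(K,W,p):
    c=np.linalg.inv(W)@np.append(p,1); q=K@[c[0],-c[1],-c[2]]; return q[:2]/q[2]
def blobs(im,lo,hi,amin=25):
    h=cv2.cvtColor(im,cv2.COLOR_RGB2HSV); m=cv2.inRange(h,np.array(lo),np.array(hi))
    n,l,s,c=cv2.connectedComponentsWithStats(m)
    return [(s[k,4],s[k,:4].tolist(),c[k].round(1).tolist()) for k in range(1,n) if s[k,4]>=amin]
def centre(K,W,mask_c,r,h,z0=0):
    # centre such that the projected silhouette centroid of the cylinder matches the blob centroid
    p=onz(K,W,*mask_c,z0+h/2)[:2]
    a=np.linspace(0,2*np.pi,40)
    for _ in range(5):
        pts=np.array([proj(K,W,[p[0]+r*np.cos(t),p[1]+r*np.sin(t),z]) for t in a for z in (z0,z0+h)],np.float32)
        M=cv2.moments(cv2.convexHull(pts)); c=np.array([M['m10'],M['m01']])/M['m00']
        p=p+onz(K,W,*mask_c,z0+h/2)[:2]-onz(K,W,*c,z0+h/2)[:2]
    return p.round(4), round(M['m00'])
E
python3 - <<'E'
from h import *
R={'yellow':((22,120,60),(32,255,255)),'red':((0,180,60),(6,255,255)),'red2':((174,150,60),(180,255,255)),'blue':((108,150,30),(125,255,255)),'green':((50,120,30),(80,255,255)),
'grey':((0,0,90),(180,40,175)),'white':((0,0,150),(180,60,255)),'black':((0,0,0),(180,255,35))}
for n in ['scene','side']:
    im=cv2.imread(f'pics/{n}0.png')[:,:,::-1].copy()
    for k,(a,b) in R.items():
        B=blobs(im,a,b)
        B=[x for x in B if 110<x[2][0]<400 and 110<x[2][1]<300 and x[0]<2500]
        print(n,k,B)
    big=cv2.resize(im[110:290,130:410],None,fx=2.8,fy=2.8,interpolation=cv2.INTER_CUBIC)
    cv2.imwrite(f'pics/{n}1.png',big[:,:,::-1])
E
```

```text
scene yellow [(np.int32(320), [155, 156, 20, 21], [164.4, 165.6])]
scene red [(np.int32(213), [277, 148, 16, 17], [284.1, 155.6]), (np.int32(55), [276, 172, 15, 7], [283.4, 175.2])]
scene red2 []
scene blue [(np.int32(482), [206, 176, 35, 26], [222.6, 188.0])]
scene green [(np.int32(888), [277, 200, 40, 28], [296.3, 213.6])]
scene grey [(np.int32(131), [162, 113, 40, 27], [180.5, 126.5]), (np.int32(87), [280, 164, 12, 10], [285.4, 168.9]), (np.int32(101), [342, 188, 12, 14], [347.4, 194.7]), (np.int32(432), [353, 234, 27, 21], [366.6, 243.6])]
scene white [(np.int32(125), [161, 112, 41, 24], [182.4, 122.9]), (np.int32(48), [341, 182, 13, 8], [346.9, 186.2]), (np.int32(365), [354, 233, 27, 20], [366.6, 242.3])]
scene black [(np.int32(107), [252, 120, 9, 18], [256.2, 130.2]), (np.int32(829), [197, 125, 52, 35], [222.5, 141.5])]
side yellow [(np.int32(71), [281, 138, 13, 12], [287.0, 142.3])]
side red [(np.int32(92), [298, 192, 13, 10], [304.3, 196.1])]
side red2 []
side blue []
side green [(np.int32(50), [244, 215, 15, 10], [251.2, 219.4])]
side grey [(np.int32(194), [329, 136, 45, 18], [350.7, 144.8]), (np.int32(70), [297, 208, 14, 7], [303.5, 210.9]), (np.int32(145), [262, 242, 12, 17], [267.8, 250.7]), (np.int32(416), [188, 258, 25, 21], [199.7, 267.6])]
side white [(np.int32(112), [335, 136, 40, 16], [355.9, 145.1]), (np.int32(63), [261, 241, 14, 8], [267.6, 244.9]), (np.int32(286), [187, 257, 26, 18], [199.7, 264.9])]
side black []
```

View pics/scene1.png

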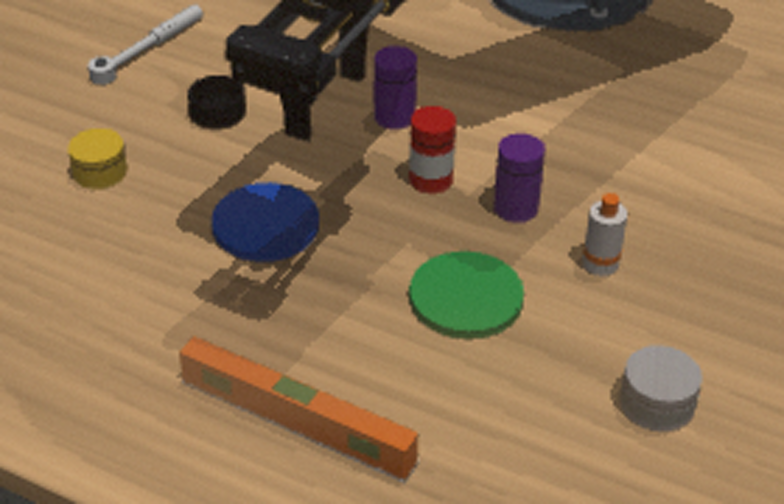

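View pics/wrist0.png

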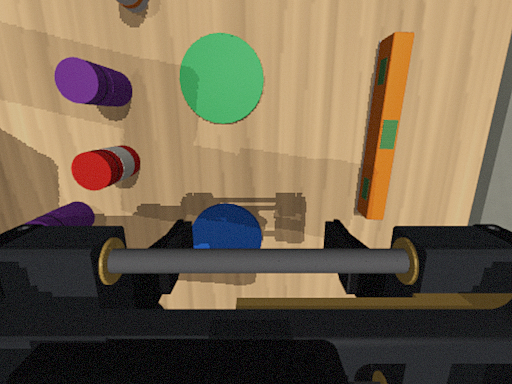

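Scene crop (×2.8, offset 130,110) shows every silhouette unobstructed; only the cup abuts the gripper. The wrist view shows green (222,78), blue (227,228) and red (105,168). Next I measure in both fixed views with ROI masks.

```bash
cat >> h.py <<'E'
def roi_c(im,box,f):
    x0,y0,x1,y1=box; h=cv2.cvtColor(im,cv2.COLOR_RGB2HSV)[y0:y1,x0:x1].astype(int)
    m=f(h[...,0],h[...,1],h[...,2]).astype(np.uint8)
    n,l,s,c=cv2.connectedComponentsWithStats(m); k=1+np.argmax(s[1:,4])
    m=cv2.morphologyEx((l==k).astype(np.uint8),cv2.MORPH_OPEN,np.ones((2,2),np.uint8)) if s[k,4]>900 else (l==k).astype(np.uint8)
    hull=cv2.convexHull(cv2.findNonZero(m)); M=np.zeros_like(m); cv2.fillPoly(M,[hull],1)
    ys,xs=np.nonzero(M); return (xs.mean()+x0,ys.mean()+y0),int(M.sum()),(xs.min()+x0,ys.min()+y0,xs.max()+x0,ys.max()+y0)
yel=lambda H,S,V:(H>=20)&(H<35)&(S>150)
red=lambda H,S,V:((H<6)|(H>172))&(S>120)|(S<60)&(V>90)
blu=lambda H,S,V:(H>100)&(H<130)&(S>90)
gre=lambda H,S,V:(H>45)&(H<90)&(S>90)
gry=lambda H,S,V:(S<62)&(V>50)
blk=lambda H,S,V:(V<48)
ora=lambda H,S,V:(S<62)&(V>50)|(H<11)&(S>170)
SZ={'yellow':(.029,.036),'red':(.023,.08),'blue':(.055,.012),'green':(.055,.012),'grey':(.033,.04),'cup':(.032,.03),'bottle':(.018,.068)}
E
python3 - <<'E'
from h import *
B={'scene':{'yellow':((145,145,185,187),yel),'red':((270,140,298,185),red),'blue':((200,170,250,210),blu),'green':((270,190,325,235),gre),'grey':((340,225,395,270),gry),'cup':((190,134,219,160),blk),'bottle':((334,182,360,210),gry)},
'side':{'yellow':((270,130,305,158),yel),'red':((288,184,320,222),red),'blue':((245,160,298,198),blu),'green':((215,205,275,248),gre),'grey':((180,250,222,295),gry),'cup':((308,150,340,175),blk),'bottle':((255,240,282,268),gry)}}
for n in B:
    im=vision.capture(n); K,W=cam(n)
    for k,(b,f) in B[n].items():
        c,a,e=roi_c(im,b,f); p,A=centre(K,W,c,*SZ[k]); print(n,k,p,'area',a,A,e)
print(bot.read_state()['time_s'])
E
```

```text
scene yellow [ 0.5829 -0.3074] area 377 373 (np.int64(154), np.int64(156), np.int64(174), np.int64(176))
scene red [0.4308 0.014 ] area 461 461 (np.int64(276), np.int64(148), np.int64(292), np.int64(178))
scene blue [ 0.5753 -0.1039] area 859 885 (np.int64(206), np.int64(175), np.int64(243), np.int64(202))
scene green [0.578  0.1254] area 985 1050 (np.int64(277), np.int64(201), np.int64(317), np.int64(230))
scene grey [0.6194 0.3286] area 721 725 (np.int64(352), np.int64(233), np.int64(380), np.int64(263))
scene cup [ 0.4287 -0.2502] area 373 350 (np.int64(197), np.int64(134), np.int64(218), np.int64(155))
scene bottle [0.46   0.2163] area 252 340 (np.int64(339), np.int64(182), np.int64(353), np.int64(201))
side yellow [ 0.5875 -0.3224] area 103 239 (np.int64(281), np.int64(138), np.int64(294), np.int64(146))
side red [ 0.4369 -0.0143] area 222 422 (np.int64(297), np.int64(191), np.int64(312), np.int64(206))
side blue [ 0.5717 -0.1114] area 424 625 (np.int64(257), np.int64(171), np.int64(286), np.int64(189))
side green [0.5767 0.1224] area 790 877 (np.int64(228), np.int64(213), np.int64(262), np.int64(239))
side grey [0.62   0.3291] area 625 645 (np.int64(187), np.int64(257), np.int64(212), np.int64(285))
side cup [ 0.4339 -0.2467] area 158 292 (np.int64(316), np.int64(156), np.int64(330), np.int64(168))
side bottle [0.4737 0.2125] area 240 333 (np.int64(261), np.int64(241), np.int64(274), np.int64(259))
0.25
```

```bash
python3 - <<'E'
from h import *
st=bot.read_state(); im=vision.capture('wrist'); K,W=cam('wrist',st)
c,a,e=roi_c(im,(150,10,300,150),gre); print('green',centre(K,W,c,*SZ['green']),a,e)
c,a,e=roi_c(im,(60,130,150,200),red); print('red',centre(K,W,c,*SZ['red']),a,e)
for n,l in [('scene',[(271,141),(315,173),(165,134),(200,116)])]:
    K,W=cam(n)
    for q in l: print(q,onz(K,W,*q,.03).round(3))
E
r='[[329,-5,60],[0,0,0],0]'
python3 -m jog '[[[329,-5,60],[0,0,0],0],[[329,-5,60],[0,0,0],0],[[329,-5,60],[0,0,0],0],[[329,-5,60],[0,0,0],0],[[329,-5,60],[0,0,0],0],[[329,-5,60],[0,0,0],0],[[329,-5,60],[0,0,0],0],[[329,-5,60],[0,0,0],0],[[329,-5,60],[0,0,0],0],[[329,-5,60],[0,0,0],0],[[329,-5,60],[0,0,0],0]]'
python3 - <<'E'
from h import *
st=bot.read_state(); im=vision.capture('wrist'); K,W=cam('wrist',st)
print(st['time_s'],st['position'],np.round(st['tcp_rot'],3).tolist())
cv2.imwrite('pics/w2.png',im[:,:,::-1])
print(proj(K,W,[.6195,.329,.04]))
E
```

```text
green (array([0.5771, 0.1222]), 6030) 6035 (np.int64(180), np.int64(34), np.int64(263), np.int64(124))
red (array([0.4301, 0.0144]), 2275) 2252 (np.int64(72), np.int64(147), np.int64(140), np.int64(190))
(271, 141) [ 0.339 -0.074  0.03 ]
(315, 173) [0.42  0.109 0.03 ]
(165, 134) [ 0.461 -0.391  0.03 ]
(200, 116) [ 0.322 -0.348  0.03 ]
time_s: 1.22
position: [0.6196, 0.329, 0.1622]
tcp_rot: [[-0.001, 1.0, -0.001], [1.0, 0.001, -0.001], [-0.001, -0.001, -1.0]]
force: [-0.4, -0.9, 0.9]
opening: 1.0
1.2167 [0.61963526 0.32897699 0.16216415] [[-0.001, 1.0, -0.001], [1.0, 0.001, -0.001], [-0.001, -0.001, -1.0]]
[257.88693061 188.39335663]
```

View pics/w2.png

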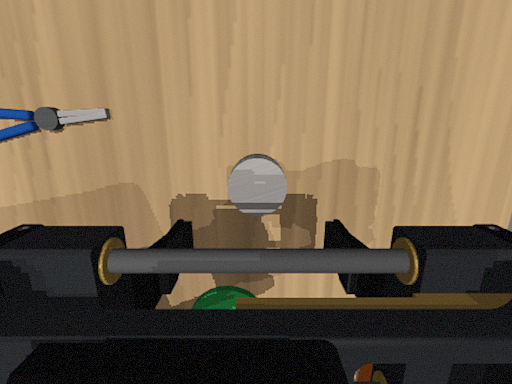

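Tin at (257,184), between the jaws; clear all round. I measure it precisely.

```bash
python3 - <<'E'
from h import *
st=bot.read_state(); im=vision.capture('wrist'); K,W=cam('wrist',st)
c,a,e=roi_c(im,(215,140,300,225),gry); print('grey',c,centre(K,W,c,*SZ['grey']),a,e)
K,W=cam('wrist'); p=np.array([.6195,.329]); t=np.linspace(0,6.28,60)
q=np.array([proj(K,W,[p[0]+.033*np.cos(a),p[1]+.033*np.sin(a),z]) for a in t for z in (0,.04)]);print(q.min(0),q.max(0))
E
```

```text
grey (np.float64(257.4683026584867), np.float64(185.2525562372188)) (array([0.6195, 0.3285]), 2881) 2934 (np.int64(228), np.int64(154), np.int64(287), np.int64(215))
[227.39263015 152.75924978] [286.91082088 215.07727304]
```

```bash
python3 -m jog '[[[0,0,40],[0,0,0],0],[[0,0,80],[0,0,0],0],[[0,0,115],[0,0,0],0],[[0,0,140],[0,0,0],0],[[0,0,150],[0,0,0],0],[[0,0,150],[0,0,0],0],[[0,0,150],[0,0,0],1],[[0,0,150],[0,0,0],1],[[0,0,150],[0,0,0],1],[[0,0,150],[0,0,0],1],[[0,0,150],[0,0,0],1],[[0,0,150],[0,0,0],1]]'
```

```text
time_s: 2.32
position: [0.6195, 0.3293, 0.0146]
tcp_rot: [[-0.0, 1.0, -0.0], [1.0, 0.0, 0.0], [0.0, -0.0, -1.0]]
force: [-2.2, -1.6, 6.5]
opening: 0.752
```

```bash
python3 -m jog '[[[0,0,-30],[0,0,0],1],[[0,0,-70],[0,0,0],1],[[-40,0,-110],[0,0,0],1],[[-80,0,-110],[0,0,0],1],[[-120,0,-110],[0,0,0],1],[[-160,0,-110],[0,0,0],1],[[-200,0,-110],[0,0,0],1],[[-240,0,-110],[0,0,0],1],[[-280,0,-110],[0,0,0],1],[[-320,0,-110],[0,0,0],1],[[-360,0,-110],[0,0,0],1],[[-400,0,-110],[0,0,0],1]]'
python3 -m jog '[[[-40,-20,0],[0,0,0],1],[[-80,-45,0],[0,0,0],1],[[-125,-45,0],[0,0,0],1],[[-125,-45,0],[0,0,0],1],[[-125,-45,0],[0,0,0],1]]'
python3 - <<'E'
from h import *
st=bot.read_state(); im=vision.capture('wrist'); K,W=cam('wrist',st)
cv2.imwrite('pics/w3.png',im[:,:,::-1])
c,a,e=roi_c(im,(130,0,400,210),blu); print('blue',c,centre(K,W,c,*SZ['blue']),a,e)
im=vision.capture('scene');K,W=cam('scene')
cv2.imwrite('pics/s3.png',im[:,:,::-1])
c,a,e=roi_c(im,(200,170,250,210),blu); print('blue',c,centre(K,W,c,*SZ['blue']),a,e)
E
```

```text
time_s: 3.32
position: [0.6199, -0.073, 0.123]
tcp_rot: [[-0.0, 1.0, 0.001], [1.0, 0.0, -0.001], [-0.001, 0.001, -1.0]]
force: [1.2, 0.9, -2.2]
opening: 0.753
time_s: 3.73
position: [0.5754, -0.2006, 0.1232]
tcp_rot: [[0.005, 1.0, 0.003], [1.0, -0.005, -0.003], [-0.003, 0.003, -1.0]]
force: [-0.2, 0.1, -2.6]
opening: 0.748
blue (np.float64(256.8720767725706), np.float64(90.59703717506756)) (array([ 0.5752, -0.1034]), 10783) 10733 (np.int64(201), np.int64(31), np.int64(313), np.int64(151))
blue (np.float64(224.42570754716982), np.float64(188.64740566037736)) (array([ 0.5753, -0.1038]), 885) 848 (np.int64(206), np.int64(175), np.int64(243), np.int64(202))
```

View pics/w3.png

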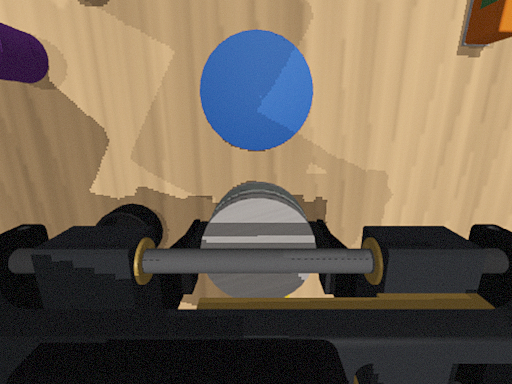

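Blue stand at (257,91), confirmed by both cameras at (0.575,-0.1035); tin held squarely.

```bash
python3 -m jog '[[[40,0,0],[0,0,0],1],[[80,0,0],[0,0,0],1],[[97,0,0],[0,0,0],1],[[97,0,0],[0,0,0],1],[[97,0,35],[0,0,0],1],[[97,0,65],[0,0,0],1],[[97,0,82],[0,0,0],1],[[97,0,92],[0,0,0],1],[[97,0,95],[0,0,0],1],[[97,0,97],[0,0,0],1],[[97,0,97],[0,0,0],1],[[97,0,97],[0,0,0],1]]'
```

```text
time_s: 4.83
position: [0.5762, -0.099, 0.0267]
tcp_rot: [[-0.001, 1.0, 0.003], [1.0, 0.001, -0.001], [-0.001, 0.003, -1.0]]
force: [-0.8, 0.1, -0.8]
opening: 0.753
```

```bash
python3 -m jog '[[[0,0,-3],[0,0,0],1],[[-4.5,-1,-3],[0,0,0],1],[[-4.5,-1,-3],[0,0,0],1],[[-4.5,-1,-1],[0,0,0],1],[[-4.5,-1,0.5],[0,0,0],1],[[-4.5,-1,0.5],[0,0,0],1],[[-4.5,-1,0.5],[0,0,0],1]]'
python3 - <<'E'
from h import *
st=bot.read_state(); print(st['position'],st['force'])
im=vision.capture('wrist'); K,W=cam('wrist',st); cv2.imwrite('pics/w4.png',im[:,:,::-1])
E
```

```text
time_s: 5.42
position: [0.5746, -0.1041, 0.0266]
tcp_rot: [[0.0, 1.0, 0.001], [1.0, -0.0, -0.001], [-0.001, 0.001, -1.0]]
force: [-1.7, -0.5, 8.4]
opening: 0.751
[ 0.57455278 -0.10406923  0.02657172] [-1.68975615 -0.45860305  8.42533991]
```

```bash
python3 -m jog '[[[0,0,0],[0,0,0],0],[[0,0,0],[0,0,0],0],[[0,0,0],[0,0,0],0],[[0,0,-20],[0,0,0],0],[[0,0,-60],[0,0,0],0],[[0,0,-100],[0,0,0],0],[[-40,0,-130],[0,0,0],0],[[-80,5,-130],[0,0,0],0],[[-120,9,-130],[0,0,0],0],[[-160,9,-130],[0,0,0],0],[[-203,9,-130],[0,0,0],0],[[-203,9,-130],[0,0,0],0]]'
python3 -m jog '[[[0,0,0],[0,0,0],0],[[0,0,0],[0,0,0],0],[[0,0,0],[0,0,0],0]]'
python3 - <<'E'
from h import *
st=bot.read_state(); im=vision.capture('wrist'); K,W=cam('wrist',st)
cv2.imwrite('pics/w5.png',im[:,:,::-1])
c,a,e=roi_c(im,(190,120,330,240),yel); print('yellow',c,centre(K,W,c,*SZ['yellow']),a,e)
try:
  c,a,e=roi_c(im,(190,0,330,110),gry); print('grey',c,centre(K,W,c,*SZ['grey'],.012),a,e)
except Exception as x: print(x)
E
```

```text
time_s: 6.47
position: [0.5835, -0.3152, 0.1553]
tcp_rot: [[0.005, 1.0, 0.003], [1.0, -0.005, -0.006], [-0.006, 0.003, -1.0]]
force: [0.2, -1.3, 0.0]
opening: 0.998
time_s: 6.72
position: [0.5825, -0.3046, 0.1544]
tcp_rot: [[-0.001, 1.0, -0.002], [1.0, 0.001, 0.002], [0.002, -0.002, -1.0]]
force: [0.1, -1.1, 0.1]
opening: 1.0
yellow (np.float64(258.07984628522627), np.float64(189.17634500426985)) (array([ 0.5825, -0.3074]), 2308) 2342 (np.int64(232), np.int64(161), np.int64(284), np.int64(216))
grey (np.float64(251.5067178502879), np.float64(9.223608445297504)) (array([ 0.5763, -0.1366]), 5756) 1042 (np.int64(222), np.int64(0), np.int64(281), np.int64(22))
```

View pics/w5.png

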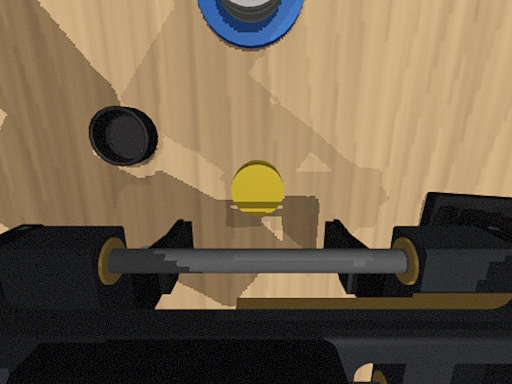

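Yellow tin at (258,189) between the jaws, vise clear at right (435,210), grey tin on blue stand at top.

```bash
python3 -m jog '[[[-1,0,40],[0,0,0],0],[[-1,0,80],[0,0,0],0],[[-1,0,115],[0,0,0],0],[[-1,0,135],[0,0,0],0],[[-1,0,143],[0,0,0],0],[[-1,0,143],[0,0,0],0],[[-1,0,143],[0,0,0],0],[[-1,0,143],[0,0,0],1],[[-1,0,143],[0,0,0],1],[[-1,0,143],[0,0,0],1],[[-1,0,143],[0,0,0],1],[[-1,0,143],[0,0,0],1]]'
python3 -m jog '[[[0,0,0],[0,0,0],1],[[0,0,-30],[0,0,0],1],[[0,0,-60],[0,0,0],1],[[0,0,-100],[0,0,0],1],[[0,0,-130],[0,0,0],1],[[20,0,-130],[0,0,0],1],[[40,0,-130],[0,0,0],1],[[60,-4,-130],[0,0,0],1],[[80,-8,-130],[0,0,0],1],[[80,-8,-130],[0,0,0],1],[[80,-8,-130],[0,0,0],1],[[80,-8,-130],[0,0,0],1]]'
python3 - <<'E'
from h import *
st=bot.read_state(); im=vision.capture('wrist'); K,W=cam('wrist',st); print(st['position'])
cv2.imwrite('pics/w6.png',im[:,:,::-1])
c,a,e=roi_c(im,(190,0,330,140),gry); print('grey',c,centre(K,W,c,*SZ['grey'],.012),a,e)
c,a,e=roi_c(im,(180,120,330,300),yel); print('yel',c,a,e)
im=vision.capture('scene'); K,W=cam('scene')
c,a,e=roi_c(im,(205,160,250,210),gry); print('grey',c,centre(K,W,c,*SZ['grey'],.012),a,e)
E
```

```text
time_s: 7.77
position: [0.5833, -0.3078, 0.013]
tcp_rot: [[0.0, 1.0, 0.001], [1.0, -0.0, -0.001], [-0.001, 0.001, -1.0]]
force: [-1.9, -0.4, 0.9]
opening: 0.709
time_s: 8.77
position: [0.5754, -0.228, 0.1421]
tcp_rot: [[-0.0, 1.0, 0.001], [1.0, 0.0, -0.001], [-0.001, 0.001, -1.0]]
force: [0.7, -0.8, -1.1]
opening: 0.657
[ 0.57535648 -0.22799191  0.1420762 ]
grey (np.float64(257.96136277122196), np.float64(58.1969927674153)) (array([ 0.5753, -0.1038]), 5112) 5254 (np.int64(220), np.int64(16), np.int64(296), np.int64(101))
yel (np.float64(258.8891600569453), np.float64(222.71303640431157)) 4917 (np.int64(209), np.int64(187), np.int64(309), np.int64(249))
grey (np.float64(223.55395683453239), np.float64(181.3974820143885)) (array([ 0.5756, -0.105 ]), 529) 556 (np.int64(211), np.int64(169), np.int64(236), np.int64(194))
```

View pics/w6.png

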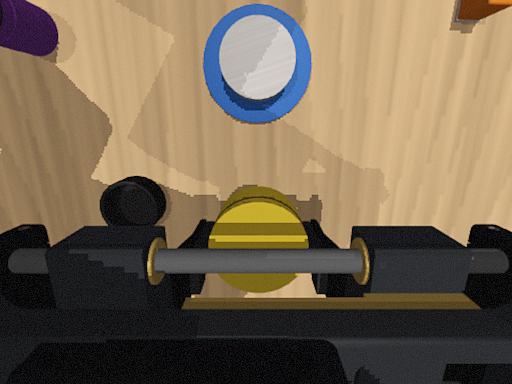

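Grey tin centred on the blue stand (258,58); yellow held level.

```bash
python3 -m jog '[[[40,0,0],[0,0,0],1],[[80,0,0],[0,0,0],1],[[110,0,0],[0,0,0],1],[[124,0,0],[0,0,0],1],[[124,0,0],[0,0,0],1],[[124,0,0],[0,0,0],1],[[124,0,25],[0,0,0],1],[[124,0,50],[0,0,0],1],[[124,0,65],[0,0,0],1],[[124,0,72],[0,0,0],1],[[124,0,74],[0,0,0],1],[[124,0,74],[0,0,0],1]]'
python3 -m jog '[[[0,0,1],[0,0,0],1],[[0,0,2],[0,0,0],1],[[0,0,3],[0,0,0],1],[[0,0,3],[0,0,0],1]]'
```

```text
time_s: 9.87
position: [0.5754, -0.1049, 0.0678]
tcp_rot: [[0.001, 1.0, 0.0], [1.0, -0.001, -0.0], [-0.0, 0.0, -1.0]]
force: [0.4, -0.0, -1.6]
opening: 0.658
time_s: 10.2
position: [0.5753, -0.1036, 0.0656]
tcp_rot: [[-0.0, 1.0, 0.001], [1.0, 0.0, -0.0], [-0.0, 0.001, -1.0]]
force: [-0.7, 1.5, -1.5]
opening: 0.662
```

```bash
python3 -m jog '[[[0,0,0.5],[0,0,0],1],[[0,0,1],[0,0,0],1],[[0,0,1],[0,0,0],1]]'
```

```text
time_s: 10.45
position: [0.5753, -0.1034, 0.0647]
tcp_rot: [[-0.0, 1.0, 0.001], [1.0, 0.0, -0.0], [-0.0, 0.001, -1.0]]
force: [-0.6, -0.0, 4.0]
opening: 0.658
```

```bash
python3 -m jog '[[[0,0,0],[0,0,0],0],[[0,0,0],[0,0,0],0],[[0,0,0],[0,0,0],0],[[0,0,-20],[0,0,0],0],[[0,0,-60],[0,0,0],0],[[0,0,-100],[0,0,0],0],[[25,-30,-100],[0,0,0],0],[[50,-60,-100],[0,0,0],0],[[75,-90,-100],[0,0,0],0],[[97,-120,-100],[0,0,0],0],[[117,-145,-100],[0,0,0],0],[[117,-145,-100],[0,0,0],0]]'
python3 -m jog '[[[0,0,0],[0,0,0],0],[[0,0,0],[0,0,0],0],[[0,0,0],[0,0,0],0],[[0,0,0],[0,0,0],0]]'
python3 - <<'E'
from h import *
st=bot.read_state(); im=vision.capture('wrist'); K,W=cam('wrist',st); print(st['position'])
cv2.imwrite('pics/w7.png',im[:,:,::-1])
r2=lambda H,S,V:((H<6)|(H>172))&(S>120)
c,a,e=roi_c(im,(190,100,330,245),r2); print('red',c,centre(K,W,c,*SZ['red']),a,e)
im=vision.capture('scene'); K,W=cam('scene'); cv2.imwrite('pics/s7.png',im[:,:,::-1])
c,a,e=roi_c(im,(205,150,250,185),yel); print('yel',c,centre(K,W,c,*SZ['yellow'],.052),a,e)
E
```

```text
time_s: 11.45
position: [0.4216, 0.0175, 0.1634]
tcp_rot: [[-0.003, 1.0, -0.01], [1.0, 0.003, 0.003], [0.003, -0.01, -1.0]]
force: [-0.3, -0.4, 0.1]
opening: 0.999
time_s: 11.78
position: [0.4316, 0.0127, 0.1641]
tcp_rot: [[0.001, 1.0, 0.002], [1.0, -0.001, -0.0], [-0.0, 0.002, -1.0]]
force: [-0.2, 0.1, 1.1]
opening: 1.0
[0.43162444 0.01266058 0.16411969]
red (np.float64(256.8939313984169), np.float64(193.55883905013192)) (array([0.4307, 0.0112]), 2150) 1895 (np.int64(234), np.int64(168), np.int64(280), np.int64(218))
yel (np.float64(223.22673031026252), np.float64(171.10023866348448)) (array([ 0.5755, -0.1038]), 427) 419 (np.int64(213), np.int64(160), np.int64(233), np.int64(182))
```

View pics/w7.png

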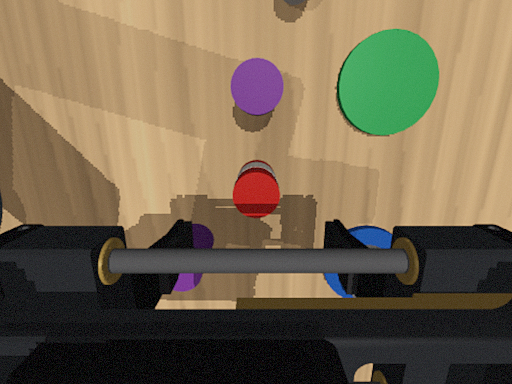

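Red can at (257,194) top, between the jaws; one purple look-alike near (190,265) stays about 3 cm off the left finger in y. Going down.

```bash
python3 - <<'E'
from h import *
im=cv2.imread('pics/s7.png')[:,:,::-1].copy(); K,W=cam('scene')
pu=lambda H,S,V:(H>125)&(H<165)&(S>60)
for b in [(255,120,284,162),(302,152,330,195)]:
    c,a,e=roi_c(im,b,pu); print(c,centre(K,W,c,.023,.08),a,e)
im=vision.capture('wrist'); K,W=cam('wrist')
print(onz(K,W,257,194,.08))
E
```

```text
(np.float64(270.04657534246576), np.float64(141.41095890410958)) (array([ 0.3559, -0.069 ]), 420) 365 (np.int64(264), np.int64(126), np.int64(277), np.int64(155))
(np.float64(315.0062630480167), np.float64(172.79540709812107)) (array([0.432 , 0.1126]), 485) 479 (np.int64(307), np.int64(158), np.int64(324), np.int64(188))
[0.42985161 0.01750877 0.08      ]
```

```bash
python3 -m jog '[[[1,-1,40],[0,0,0],0],[[1,-1,80],[0,0,0],0],[[1,-1,105],[0,0,0],0],[[1,-1,119],[0,0,0],0],[[1,-1,124],[0,0,0],0],[[1,-1,124],[0,0,0],0],[[1,-1,124],[0,0,0],0],[[1,-1,124],[0,0,0],1],[[1,-1,124],[0,0,0],1],[[1,-1,124],[0,0,0],1],[[1,-1,124],[0,0,0],1],[[1,-1,124],[0,0,0],1]]'
python3 -m jog '[[[0,0,0],[0,0,0],1],[[0,0,0],[0,0,0],1],[[0,0,0],[0,0,0],1]]'
```

```text
time_s: 12.93
position: [0.4293, 0.0145, 0.0406]
tcp_rot: [[-0.0, 1.0, 0.001], [1.0, 0.0, -0.0], [-0.0, 0.001, -1.0]]
force: [0.7, -0.2, -0.7]
opening: 0.708
time_s: 13.18
position: [0.4292, 0.0145, 0.0401]
tcp_rot: [[0.0, 1.0, 0.0], [1.0, -0.0, -0.0], [-0.0, 0.0, -1.0]]
force: [1.1, 0.6, -0.1]
opening: 0.52
```

```bash
python3 -m jog '[[[0,0,-30],[0,0,0],1],[[0,0,-70],[0,0,0],1],[[0,0,-110],[0,0,0],1],[[0,0,-140],[0,0,0],1],[[-20,25,-150],[0,0,0],1],[[-40,50,-150],[0,0,0],1],[[-60,75,-150],[0,0,0],1],[[-80,100,-150],[0,0,0],1],[[-100,125,-150],[0,0,0],1],[[-115,140,-150],[0,0,0],1],[[-118.5,146,-150],[0,0,0],1],[[-118.5,146,-150],[0,0,0],1]]'
python3 -m jog '[[[0,0,0],[0,0,0],1],[[0,0,0],[0,0,0],1],[[0,0,0],[0,0,0],1],[[0,0,0],[0,0,0],1]]'
```

```text
time_s: 14.18
position: [0.5757, -0.1049, 0.1894]
tcp_rot: [[0.001, 1.0, -0.0], [1.0, -0.001, 0.0], [0.0, -0.0, -1.0]]
force: [0.4, -0.7, -0.7]
opening: 0.52
time_s: 14.52
position: [0.5739, -0.1029, 0.1901]
tcp_rot: [[-0.001, 1.0, -0.001], [1.0, 0.001, 0.0], [0.0, -0.001, -1.0]]
force: [-0.5, -0.2, -0.5]
opening: 0.523
```

```bash
python3 -m jog '[[[-0.5,1,20],[0,0,0],1],[[-0.5,1,40],[0,0,0],1],[[-0.5,1,52],[0,0,0],1],[[-0.5,1,57],[0,0,0],1],[[-0.5,1,59],[0,0,0],1],[[-0.5,1,59],[0,0,0],1],[[-0.5,1,60],[0,0,0],1],[[-0.5,1,60.5],[0,0,0],1],[[-0.5,1,61],[0,0,0],1],[[-0.5,1,61],[0,0,0],1]]'
```

```text
time_s: 15.35
position: [0.5762, -0.1046, 0.1296]
tcp_rot: [[0.0, 1.0, 0.001], [1.0, -0.0, -0.0], [-0.0, 0.001, -1.0]]
force: [-0.9, -0.0, -1.0]
opening: 0.52
```

```bash
python3 - <<'E'
from h import *
im=vision.capture('scene'); cv2.imwrite('pics/s8.png',cv2.resize(im[70:250,130:330],None,fx=3,fy=3,interpolation=cv2.INTER_CUBIC)[:,:,::-1])
E
```

```text
(no output)
```

View pics/s8.png

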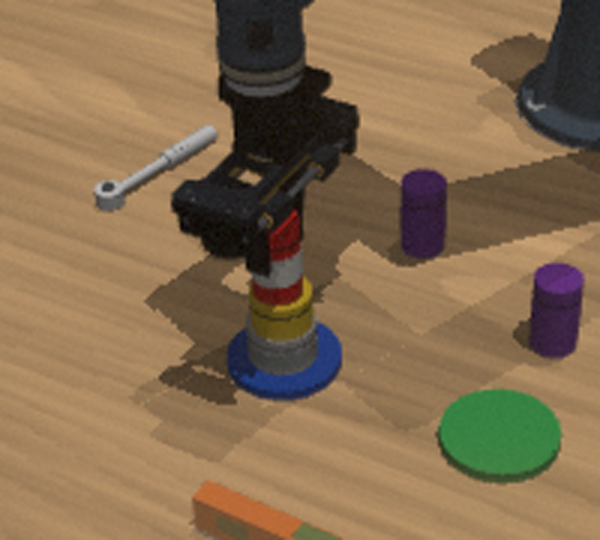

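Red can sits just above the yellow tin, upright, within a couple of mm of centre (278 vs 282 in the crop).

```bash
python3 -m jog '[[[0.5,0,0.5],[0,0,0],1],[[0.5,0,1],[0,0,0],1],[[0.5,0,1.5],[0,0,0],1],[[0.5,0,1.5],[0,0,0],1]]'
```

```text
time_s: 15.73
position: [0.5761, -0.104, 0.1282]
tcp_rot: [[-0.0, 1.0, 0.0], [1.0, 0.0, -0.0], [-0.0, 0.0, -1.0]]
force: [-0.3, 0.1, 3.8]
opening: 0.523
```

```bash
python3 -m jog '[[[0,0,0],[0,0,0],0],[[0,0,0],[0,0,0],0],[[0,0,0],[0,0,0],0],[[0,0,-20],[0,0,0],0],[[0,0,-60],[0,0,0],0],[[0,0,-80],[0,0,0],0],[[-25,-25,-80],[0,0,0],0],[[-50,-50,-80],[0,0,0],0],[[-75,-75,-80],[0,0,0],0],[[-100,-100,-70],[0,0,0],0],[[-125,-125,-60],[0,0,0],0],[[-146,-146,-30],[0,0,0],0]]'
python3 -m jog '[[[0,0,0],[0,0,0],0],[[0,0,0],[0,0,0],0],[[0,0,0],[0,0,0],0],[[0,0,0],[0,0,0],0],[[0,0,0],[0,0,0],0]]'
python3 - <<'E'
from h import *
st=bot.read_state(); im=vision.capture('wrist'); K,W=cam('wrist',st); print(st['position'])
cv2.imwrite('pics/w9.png',im[:,:,::-1])
b2=lambda H,S,V:(V<48)
c,a,e=roi_c(im,(190,120,330,220),b2); print('cup',c,centre(K,W,c,*SZ['cup']),a,e)
im=vision.capture('scene'); K,W=cam('scene'); cv2.imwrite('pics/s9.png',im[:,:,::-1])
c,a,e=roi_c(im,(205,120,250,180),red); print('red',c,centre(K,W,c,*SZ['red'],.088),a,e)
E
```

```text
time_s: 16.73
position: [0.431, -0.2529, 0.1604]
tcp_rot: [[-0.0, 1.0, 0.006], [1.0, 0.0, -0.006], [-0.006, 0.006, -1.0]]
force: [0.5, -1.2, 0.2]
opening: 0.997
time_s: 17.15
position: [0.4316, -0.2493, 0.1587]
tcp_rot: [[-0.002, 1.0, 0.002], [1.0, 0.002, -0.001], [-0.001, 0.002, -1.0]]
force: [0.2, -0.1, 0.2]
opening: 0.997
[ 0.43162194 -0.24929953  0.1587404 ]
cup (np.float64(260.56489493201485), np.float64(184.8998763906057)) (array([ 0.4349, -0.2496]), 2573) 2427 (np.int64(234), np.int64(157), np.int64(287), np.int64(212))
red (np.float64(221.190990990991), np.float64(153.92432432432432)) (array([ 0.5757, -0.1065]), 543) 555 (np.int64(211), np.int64(138), np.int64(230), np.int64(171))
```

View pics/w9.png

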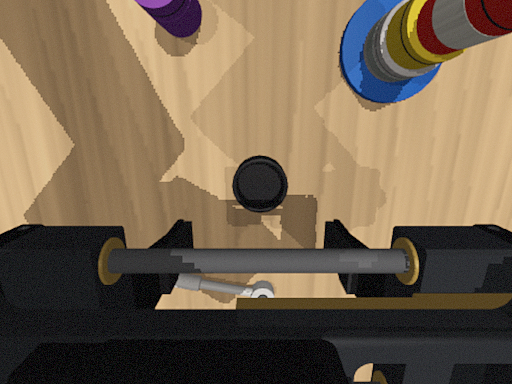

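Stack stands (410,45), red at (0.5757,-0.1065). Cup at (260,185) between the jaws, ratchet clear at (215,287).

```bash
python3 -m jog '[[[0,2.5,40],[0,0,0],0],[[0,2.5,80],[0,0,0],0],[[0,2.5,115],[0,0,0],0],[[0,2.5,138],[0,0,0],0],[[0,2.5,148],[0,0,0],0],[[0,2.5,152],[0,0,0],0],[[0,2.5,152],[0,0,0],0],[[0,2.5,152],[0,0,0],1],[[0,2.5,152],[0,0,0],1],[[0,2.5,152],[0,0,0],1],[[0,2.5,152],[0,0,0],1],[[0,2.5,152],[0,0,0],1]]'
python3 -m jog '[[[0,0,0],[0,0,0],1],[[0,0,0],[0,0,0],1]]'
```

```text
time_s: 18.25
position: [0.4332, -0.2501, 0.0068]
tcp_rot: [[0.0, 1.0, 0.001], [1.0, -0.0, -0.001], [-0.001, 0.001, -1.0]]
force: [-1.2, 0.9, 5.2]
opening: 0.713
time_s: 18.42
position: [0.4332, -0.2501, 0.0068]
tcp_rot: [[0.0, 1.0, 0.001], [1.0, -0.0, -0.001], [-0.001, 0.001, -1.0]]
force: [0.4, 1.2, 6.5]
opening: 0.716
```

```bash
python3 -m jog '[[[0,0,-30],[0,0,0],1],[[0,0,-70],[0,0,0],1],[[0,0,-110],[0,0,0],1],[[0,0,-150],[0,0,0],1],[[0,0,-190],[0,0,0],1],[[0,0,-215],[0,0,0],1],[[35,0,-215],[0,0,0],1],[[75,0,-215],[0,0,0],1],[[115,0,-215],[0,0,0],1],[[155,0,-215],[0,0,0],1],[[195,10,-215],[0,0,0],1],[[225,30,-215],[0,0,0],1]]'
python3 -m jog '[[[15,30,0],[0,0,0],1],[[25,65,0],[0,0,0],1],[[25,100,30],[0,0,0],1],[[25,114,70],[0,0,0],1],[[25,114,80],[0,0,0],1],[[25,114,80],[0,0,0],1],[[25,114,80],[0,0,0],1],[[25,114,80],[0,0,0],1],[[25,114,80],[0,0,0],1]]'
python3 - <<'E'
from h import *
st=bot.read_state(); im=vision.capture('wrist'); K,W=cam('wrist',st); print(st['position'])
c,a,e=roi_c(im,(130,0,400,180),gre); print('green',c,centre(K,W,c,*SZ['green']),a,e)
im=vision.capture('scene'); K,W=cam('scene')
c,a,e=roi_c(im,(270,190,325,240),gre); print('green',c,centre(K,W,c,*SZ['green']),a,e)
E
```

```text
time_s: 19.42
position: [0.4591, -0.0213, 0.2207]
tcp_rot: [[-0.0, 1.0, -0.005], [1.0, 0.0, 0.002], [0.002, -0.005, -1.0]]
force: [0.2, -1.2, -0.7]
opening: 0.716
time_s: 20.17
position: [0.5772, 0.0, 0.1427]
tcp_rot: [[0.0, 1.0, 0.003], [1.0, -0.0, -0.001], [-0.001, 0.003, -1.0]]
force: [0.4, 0.7, 0.2]
opening: 0.719
[5.77198964e-01 2.55363638e-05 1.42723083e-01]
green (np.float64(257.23733359825155), np.float64(66.29097953506854)) (array([0.5768, 0.1225]), 10053) 10066 (np.int64(204), np.int64(8), np.int64(311), np.int64(125))
green (np.float64(297.2459349593496), np.float64(215.29166666666666)) (array([0.5778, 0.1254]), 1050) 984 (np.int64(277), np.int64(201), np.int64(317), np.int64(230))
```

```bash
python3 -m jog '[[[40,0,0],[0,0,0],1],[[80,0,0],[0,0,0],1],[[110,0,0],[0,0,0],1],[[123,0,0],[0,0,0],1],[[123,0,0],[0,0,0],1],[[123,0,30],[0,0,0],1],[[123,0,65],[0,0,0],1],[[123,0,95],[0,0,0],1],[[123,0,112],[0,0,0],1],[[123,0,119],[0,0,0],1],[[123,0,121],[0,0,0],1],[[123,0,121],[0,0,0],1]]'
python3 -m jog '[[[0,0,1],[0,0,0],1],[[0,0,2],[0,0,0],1],[[0,0,3],[0,0,0],1],[[0,0,3],[0,0,0],1]]'
```

```text
time_s: 21.27
position: [0.5775, 0.1224, 0.0205]
tcp_rot: [[0.001, 1.0, 0.001], [1.0, -0.001, -0.0], [-0.0, 0.001, -1.0]]
force: [0.9, -0.5, -0.9]
opening: 0.712
time_s: 21.6
position: [0.578, 0.1232, 0.0189]
tcp_rot: [[-0.0, 1.0, 0.003], [1.0, 0.0, -0.0], [-0.0, 0.003, -1.0]]
force: [-0.5, -0.3, 5.6]
opening: 0.716
```

```bash
python3 -m jog '[[[0,0,0],[0,0,0],0],[[0,0,0],[0,0,0],0],[[0,0,0],[0,0,0],0],[[0,0,-20],[0,0,0],0],[[0,0,-60],[0,0,0],0],[[0,0,-100],[0,0,0],0],[[0,0,-135],[0,0,0],0],[[25,-30,-155],[0,0,0],0],[[50,-60,-155],[0,0,0],0],[[75,-90,-155],[0,0,0],0],[[90,-115,-155],[0,0,0],0],[[90,-115,-155],[0,0,0],0]]'
python3 -m jog '[[[0,0,0],[0,0,0],0],[[0,0,0],[0,0,0],0],[[0,0,0],[0,0,0],0],[[0,0,0],[0,0,0],0]]'
python3 - <<'E'
from h import *
st=bot.read_state(); im=vision.capture('wrist'); K,W=cam('wrist',st); print(st['position'])
cv2.imwrite('pics/w10.png',im[:,:,::-1])
im=vision.capture('scene'); K,W=cam('scene'); cv2.imwrite('pics/s10.png',im[:,:,::-1])
c,a,e=roi_c(im,(275,195,320,228),blk); print('cup',c,centre(K,W,c,*SZ['cup'],.012),a,e)
E
```

```text
time_s: 22.6
position: [0.4547, 0.2154, 0.1717]
tcp_rot: [[-0.004, 1.0, -0.007], [1.0, 0.004, -0.0], [-0.0, -0.007, -1.0]]
force: [0.4, -0.8, -0.1]
opening: 1.0
time_s: 22.93
position: [0.4632, 0.2127, 0.1719]
tcp_rot: [[0.001, 1.0, 0.001], [1.0, -0.001, 0.0], [0.0, 0.001, -1.0]]
force: [0.2, 0.8, -0.6]
opening: 0.998
[0.46323472 0.21270558 0.17188241]
cup (np.float64(296.44467640918583), np.float64(209.53653444676408)) (array([0.5799, 0.123 ]), 511) 479 (np.int64(285), np.int64(198), np.int64(308), np.int64(221))
```

View pics/w10.png

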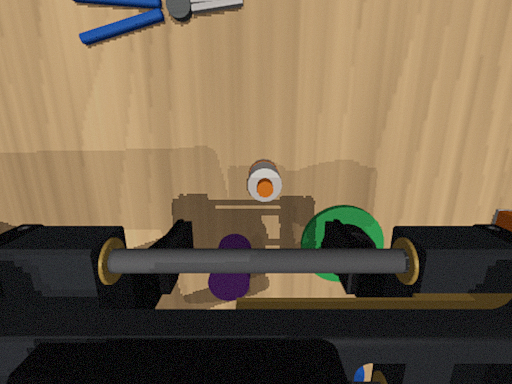

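Bottle at (264,184), cup on the green stand behind the right finger, nothing under the fingers.

```bash
python3 - <<'E'
from h import *
im=cv2.imread('pics/w10.png')[:,:,::-1].copy(); K,W=cam('wrist')
c,a,e=roi_c(im,(235,140,300,210),lambda H,S,V:((H<14)|(H>170))&(S>205)&(V>120)); print(c,a,e,onz(K,W,*c,.085))
c,a,e=roi_c(im,(235,140,300,210),lambda H,S,V:(S<60)&(V>130)); print(c,a,e,onz(K,W,*c,.068))
E
```

```text
(np.float64(265.75), np.float64(181.375)) 8 (np.int64(263), np.int64(181), np.int64(268), np.int64(182)) [0.4703386  0.22907551 0.085     ]
(np.float64(264.4665249734325), np.float64(184.55791710945803)) 941 (np.int64(248), np.int64(168), np.int64(281), np.int64(201)) [0.46954185 0.22173237 0.068     ]
```

```bash
python3 - <<'E'
from h import *
K,W=cam('scene'); print(centre(K,W,(346.6,195.3),.018,.068))
K,W=cam('wrist'); print(onz(K,W,265,187.5,.085), onz(K,W,264.5,184.5,.068))
p=centre(K,W,(264.5,180.5),.018,.068); print(p)
E
```

```text
(array([0.4739, 0.2235]), 346)
[0.46965525 0.22298348 0.085     ] [0.46957604 0.22179389 0.068     ]
(array([0.47  , 0.2213]), 1181)
```

```bash
python3 -m jog '[[[8.5,7,20],[0,0,0],0],[[8.5,7,60],[0,0,0],0],[[8.5,7,95],[0,0,0],0],[[8.5,7,120],[0,0,0],0],[[8.5,7,132],[0,0,0],0],[[8.5,7,135],[0,0,0],0],[[8.5,7,135],[0,0,0],0],[[8.5,7,135],[0,0,0],1],[[8.5,7,135],[0,0,0],1],[[8.5,7,135],[0,0,0],1],[[8.5,7,135],[0,0,0],1],[[8.5,7,135],[0,0,0],1]]'
python3 -m jog '[[[0,0,0],[0,0,0],1],[[0,0,0],[0,0,0],1],[[0,0,0],[0,0,0],1],[[0,0,0],[0,0,0],1],[[0,0,0],[0,0,0],1]]'
```

```text
time_s: 24.03
position: [0.4693, 0.2219, 0.0378]
tcp_rot: [[-0.0, 1.0, 0.002], [1.0, 0.0, 0.0], [0.0, 0.002, -1.0]]
force: [0.3, -1.1, 0.0]
opening: 0.707
time_s: 24.45
position: [0.4691, 0.2219, 0.037]
tcp_rot: [[-0.0, 1.0, 0.001], [1.0, 0.0, 0.0], [0.0, 0.001, -1.0]]
force: [-0.4, 0.6, 0.7]
opening: 0.408
```

```bash
python3 -m jog '[[[0,0,-30],[0,0,0],1],[[0,0,-70],[0,0,0],1],[[0,0,-110],[0,0,0],1],[[-35,15,-110],[0,0,0],1],[[-70,35,-110],[0,0,0],1],[[-105,55,-110],[0,0,0],1],[[-140,75,-110],[0,0,0],1],[[-175,95,-110],[0,0,0],1],[[-200,109,-110],[0,0,0],1],[[-200,109,-110],[0,0,0],1],[[-200,109,-110],[0,0,0],1],[[-200,109,-110],[0,0,0],1]]'
python3 -m jog '[[[0,0,0],[0,0,0],1],[[0,0,0],[0,0,0],1]]'
python3 - <<'E'
from h import *
st=bot.read_state(); im=vision.capture('wrist'); K,W=cam('wrist',st); print(st['position'])
cv2.imwrite('pics/w11.png',im[:,:,::-1])
c,a,e=roi_c(im,(170,0,350,160),blk); print('cup',c,centre(K,W,c,*SZ['cup'],.012),a,e)
c,a,e=roi_c(im,(130,0,400,180),gre); print('green',c,centre(K,W,c,*SZ['green']),a,e)
im=vision.capture('scene'); K,W=cam('scene')
c,a,e=roi_c(im,(275,190,320,228),blk); print('cup',c,centre(K,W,c,*SZ['cup'],.012),a,e)
im=vision.capture('side'); K,W=cam('side')
c,a,e=roi_c(im,(220,195,270,240),blk); print('cup side',c,centre(K,W,c,*SZ['cup'],.012),a,e)
E
```

```text
time_s: 25.45
position: [0.5764, 0.0222, 0.1462]
tcp_rot: [[0.001, 1.0, -0.003], [1.0, -0.001, 0.001], [0.001, -0.003, -1.0]]
force: [-0.0, 0.1, -1.3]
opening: 0.41
time_s: 25.62
position: [0.5766, 0.0232, 0.1467]
tcp_rot: [[-0.002, 1.0, -0.001], [1.0, 0.002, 0.0], [0.0, -0.001, -1.0]]
force: [0.9, 0.2, -1.6]
opening: 0.403
[0.5766182  0.0232077  0.14672339]
cup (np.float64(260.6439884809215), np.float64(87.62850971922246)) (array([0.5788, 0.1248]), 3865) 2778 (np.int64(232), np.int64(58), np.int64(289), np.int64(115))
green (np.float64(258.59874711506757), np.float64(91.38289921969447)) (array([0.5768, 0.1225]), 9110) 9099 (np.int64(207), np.int64(37), np.int64(310), np.int64(146))
cup (np.float64(296.4620253164557), np.float64(209.51898734177215)) (array([0.5798, 0.123 ]), 510) 474 (np.int64(285), np.int64(198), np.int64(308), np.int64(221))
cup side (np.float64(244.40863787375415), np.float64(221.35215946843854)) (array([0.5764, 0.1259]), 426) 301 (np.int64(235), np.int64(213), np.int64(254), np.int64(230))
```

View pics/w11.png

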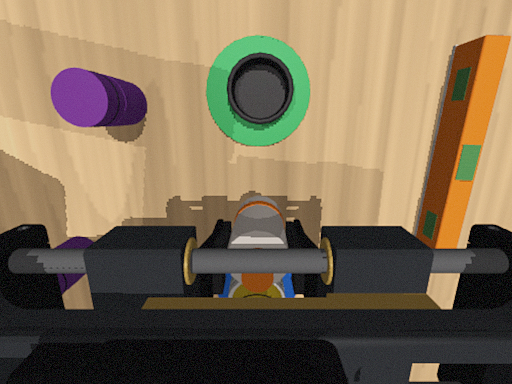

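Cup centred on the green stand (260,88); bottle held straight. Lowering in two stages.

```bash
python3 -m jog '[[[35,1,0],[0,0,0],1],[[70,1.5,0],[0,0,0],1],[[92,1.5,0],[0,0,0],1],[[100,1.5,0],[0,0,0],1],[[100,1.5,0],[0,0,0],1],[[100,1.5,0],[0,0,0],1],[[100,1.5,20],[0,0,0],1],[[100,1.5,45],[0,0,0],1],[[100,1.5,65],[0,0,0],1],[[100,1.5,80],[0,0,0],1],[[100,1.5,88],[0,0,0],1],[[100,1.5,90],[0,0,0],1]]'
python3 -m jog '[[[0,0,0],[0,0,0],1],[[0,0,1],[0,0,0],1],[[0,0,2],[0,0,0],1],[[0,0,3],[0,0,0],1],[[0,0,3],[0,0,0],1]]'
```

```text
time_s: 26.77
position: [0.5784, 0.1203, 0.0553]
tcp_rot: [[0.002, 1.0, -0.003], [1.0, -0.002, -0.0], [-0.0, -0.003, -1.0]]
force: [0.3, -0.3, -0.9]
opening: 0.401
time_s: 27.18
position: [0.5796, 0.1218, 0.0545]
tcp_rot: [[-0.0, 1.0, 0.001], [1.0, 0.0, -0.0], [-0.0, 0.001, -1.0]]
force: [-0.3, 0.3, -2.0]
opening: 0.407
```

```bash
python3 -m jog '[[[1,-1,0.5],[0,0,0],1],[[1,-1,1],[0,0,0],1],[[1,-1,1],[0,0,0],1],[[1,-1,1],[0,0,0],1]]'
```

```text
time_s: 27.52
position: [0.579, 0.1228, 0.054]
tcp_rot: [[-0.0, 1.0, 0.002], [1.0, 0.0, -0.0], [-0.0, 0.002, -1.0]]
force: [-0.8, -0.3, 6.7]
opening: 0.404
```

Contact. Release and rise straight up, then back off.

```bash
python3 -m jog '[[[0,0,0],[0,0,0],0],[[0,0,0],[0,0,0],0],[[0,0,0],[0,0,0],0],[[0,0,-20],[0,0,0],0],[[0,0,-55],[0,0,0],0],[[0,0,-95],[0,0,0],0],[[0,0,-135],[0,0,0],0],[[0,0,-170],[0,0,0],0],[[20,-30,-170],[0,0,0],0],[[40,-65,-170],[0,0,0],0],[[60,-95,-170],[0,0,0],0],[[60,-95,-170],[0,0,0],0]]'
python3 -m jog '[[[0,0,0],[0,0,0],0],[[0,0,0],[0,0,0],0],[[0,0,0],[0,0,0],0],[[0,0,0],[0,0,0],0],[[0,0,0],[0,0,0],0],[[0,0,0],[0,0,0],0]]'
python3 - <<'E'
from h import *
o=[]
for n,b in [('scene',(110,100,410,290)),('side',(150,100,400,290))]:
    im=vision.capture(n); x0,y0,x1,y1=b; o.append(cv2.resize(im[y0:y1,x0:x1],(500,300*500//500),interpolation=cv2.INTER_CUBIC))
    K,W=cam(n)
    if n=='scene':
        for k,bb,f,z in [('red',(205,125,250,180),red,.088),('yellow',(205,150,250,185),yel,.052),('grey',(205,165,250,205),gry,.012)]:
            c,a,e=roi_c(im,bb,f); print(k,centre(K,W,c,*SZ[k],z),a)
cv2.imwrite('pics/fin.png',np.vstack(o)[:,:,::-1])
E
```

```text
time_s: 28.52
position: [0.4752, 0.1853, 0.2223]
tcp_rot: [[-0.003, 1.0, -0.009], [1.0, 0.004, 0.001], [0.001, -0.009, -1.0]]
force: [-0.8, -0.1, -1.2]
opening: 1.0
time_s: 29.02
position: [0.4839, 0.1823, 0.2227]
tcp_rot: [[0.001, 1.0, -0.0], [1.0, -0.001, -0.0], [-0.0, -0.0, -1.0]]
force: [0.1, 0.4, 0.0]
opening: 0.998
red (array([ 0.5761, -0.1049]), 543) 521
yellow (array([ 0.5808, -0.0998]), 431) 358
grey (array([ 0.5849, -0.0998]), 535) 438
```

View pics/fin.png

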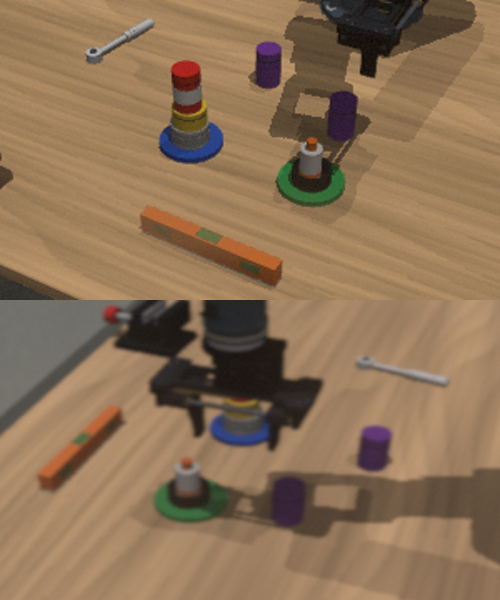

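Both stacks stand upright and centred, the arm is clear, and the level and ratchet are where they were.

```bash
python3 -c "
from rig import bot
print(bot.hand_in())"
```

```text
the job is handed in; nothing more can be done
None
```

I built both stands as asked and handed the job in at about 29 s of the 141 s allowed. On the blue stand are the grey tin, the yellow tin and the red canister, bottom to top. On the green stand is the black cup with the white bottle inside it.

- **Order and release:** I placed each piece until I felt light contact (about 4–8 N), then released it. The arm finished clear of everything, with the gripper open.
- **Blue stand:** The stand is at (0.575, -0.1035). Measured just after release, the yellow tin was within about 1 mm of its centre. The grey tin was within about 1–2 mm and the red canister within about 1.5–3 mm.
- **Green stand:** The cup is within about 1–3 mm of the centre, and the cameras disagreed by that much. The bottle stands upright inside it.
- **Conflicting readings:** The last scene measurements put the grey and yellow tins 6–10 mm off. Their outlines were partly hidden by the pieces on top, so I relied on the earlier unobstructed readings and the final picture.
- **Bystanders:** The final picture shows the level, the ratchet and both purple look-alikes where they started. That crop did not include the pliers; they were lying clear in the last wrist view of them, and no move came near them.

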